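Lock the lamp module into the analyser dock

TASK

Slide the grey lamp module along its rails into the dock until it stands against the rubber gasket pads, then use the red screwdriver to turn the cam lock clockwise by its brass slot, pressing gently, until it has caught the module's bolt and drawn the module fully home. Put the screwdriver back upright in its holder and leave the other things on the bench alone.

Things in the scene. Friction and masses are not known exactly. Their poses are not given: they have to be found in the camera images.
- dock: Lamp dock, fixed to the bench: plate 215 x 110 mm, 8 mm thick, a white cam block (90 mm wide, top 48 mm above the bench) at one end, two guide rails (tops at 22 mm, 1.5 mm play each side of the module) at the other. Origin on the bench right under the cam's axis; z up; x points from the block out along the rails (the module slides in towards -x). Plate spans x -45 to 170 mm, block x -40 to 30 mm.
- dock_mouth (a point): Middle of the bolt's mouth in the block's front face (dock x = 30 mm, 20.5 mm above the bench); axes as the dock. Either side of it a black rubber gasket pad on a spring stands 6 mm proud of the face, reaching dock x = 36 mm; the two together push back 1.1 N per mm of travel.
- module: Grey lamp module, loose, 80 x 70 x 45 mm, 0.26-0.5 kg, on the 8 mm plate between the rails, axes as the dock's. Origin at the centre of its underside. It starts with its origin at dock x = 94 to 117 mm, touches the gasket pads at 76 mm (near enough for the cam, which catches its bolt from up to 77 mm), and is home, drawn tight by the locked cam, at 72 mm.
- module_grip (a point): Point in the module's blue grip fin, 67 mm above the module's underside. The fin is 12 mm thick along x, 50 mm wide along y, and spans 45 to 83 mm above the module's underside. Axes as the module.
- bolt_head (a point): Top of the round upright head (8 mm across) of the steel bolt that juts from the module's -x face; 65.5 mm towards -x from the module's origin and 29 mm above its underside. It slides in under the cam disc and stands at dock x = 6.5 mm when home.
- cam (a joint): Angle of the cam lock, rad, growing CLOCKWISE seen from above: 0 to 0.15 at the start = open, mouth to the module; its hook under the disc catches the bolt head from about 0.3 on and has drawn it home at about 1.35; locked from 1.4 on; hard stop at 1.65, force it no further. Some 0.05 to 0.08 N m to turn when pulling; it stays where it is left. The block breaks if the screwdriver loads cam or dock with over 20 N.
- cam_slot (a point): On the cam's turning axis, level with the block's top (48 mm above the bench). On the steel cam disc (45 mm across) sits a brass key plate 34 mm across, its top here; its slot (26 mm long, 4.2 wide, 7 deep, closed ends) runs parallel to this point's x (dock's x at cam 0; turns with it). Plate and slot start up to 5 mm off this point along its y (held by 5 N friction; the blade can drag them to the middle): feel for it.
- driver: Screwdriver, 107 mm long, 90 g, standing blade down in its holder. Origin at the middle of the blade's tip, z towards the handle. Flat blade 16 mm wide along x, 3 mm thick along y, 12 mm long, square-ended; shaft 8 mm thick; black flange 32 mm across from 45 to 51 mm above the tip; then a red square handle, 26 x 26 mm, flats facing x and y, from 51 to 107 mm.
- driver_grip (a point): Point on the driver's axis inside the handle, 85 mm above the tip; axes as the driver.
- holder: Grey block, 64 x 64 x 50 mm, fixed to the bench, with a round upright hole 23 mm wide in the middle of its top, 48 mm deep, 2 mm chamfer. The driver stands in it with its flange resting on the top, so that the tip is 5 mm above the bench. Origin at the centre of its underside.
- slidebox: Blue slide box with clear lid, 87 x 102 x 38 mm, loose; to be left alone. Origin at the centre of its underside.
- reagent: Amber jar, 48 mm across, 85 mm high, loose; to be left alone. Origin at the centre of its underside.
- beaker: White cup, 64 mm across, 70 mm high, loose; to be left alone. Origin at the centre of its underside.
Things that resemble listed ones, but are neither listed nor needed, are in the scene too. Of the things that look like the module, the middle-sized one is meant.

How it is judged:
By the outcome, as a careful person would: the job done as asked, in the order asked, and still so for the second after the job is handed in, with the robot touching nothing.
It also fails if it takes over 72 s, if anything falls off the work surface, if the arm or the gripper's body presses on something with over 40 N, if the wrist force passes 120 N, or if a joint passes its speed limit or range.

ROBOT

A 7-joint arm with a two-finger parallel gripper is mounted at the origin on the work surface. World frame = base frame: x ahead of the robot, y to its left, z up, the work surface at z = 0. Lengths are in m, angles in rad, forces in N, time in s.
With the tool pointing down it reaches from about 0.4 to 0.9 m from the base axis. Payload 5.5 kg.
Tool frame: the origin (TCP) lies between the finger pads; the fingertips stand 11 mm ahead of it and the grasp point (between the pads) lies 8 mm behind it; z points along the fingers, y is the line along which they close (so a half turn about z gives the same grasp; the last joint's range is limited). The gripper opens to 92 mm and grips with 3 to 60 N. Pads are 19 mm wide; open, the fingers measure 130 mm over their backs; the gripper's body (75 mm by 190 mm) begins 47 mm behind the grasp point.
Start: joints at [1.611, 0.501, -0.427, 1.55, 0.221, 1.138, -0.21], TCP at [0.144, -0.634, 0.238] pointing down, gripper open.
Joint ranges: [-2.88, 2.88], [-0.31, 2.03], [-1.54, 1.56], [0.2, 2.42], [-1.41, 4.55], [0.19, 2.02], [-2.57, 2.57]. Speed limits (rad/s): [2.57, 2.57, 3.14, 3.14, 3.14, 3.14, 3.14].

INTERFACE

Orientations are given as a unit quaternion [x, y, z, w].
In Python, from workcell import env, cams gives the robot as it stands.
- The arm moves only by the tool drive_tool, never from a script. Its argument "rows" is a list of rows, each a list of 5 numbers: the gripper's target within -1 to 1 (fully open at 1, half-way at 0, shut at -1), then the shift along the tool's x, y, z each as a share of 500 mm, from -1 to 1, then the turn about the tool's z as a share of 45 degrees, from -1 to 1. In form: [[grip, tx, ty, tz, turn], ...]. A call has 1 to 12 rows; each row shifts and turns the commanded pose from where the row before left it, along the tool's axes as they then stand; what a row does not reach is not made up. A row lasts 1/12 s, in which the tool goes at most 41.7 mm and 7.16 degrees, less where a joint would pass 70% of its speed; a pose out of reach is approached as far as the arm can. A call with a number of a shift or a turn outside -1 to 1 is refused whole. A call with a gripper value outside its range is refused whole. The fingers move at their own pace and stop on an object; "squeeze" is the grip in N (left out, the last holds). Time passes only in rows, so rows that do not move let the fingers close. It gives the time, the measured TCP pose, the force, the opening and the grip force at its end, in the units of the state.
- env.get_obs(): the state, without advancing time (a new reading comes with each control period).
- cams.get_image(name): name is "scene" or "top"; returns a dict with "image" (384x512x3 uint8, red, green, blue), "z_map" (384x512 float32, m along the optical axis (not along the pixel's ray), 0 where there is no reading), "fx", "fy", "cx", "cy" (pixels), "dist_coeffs" ([k1, k2, p1, p2, k3] as OpenCV has them; the pictures are not rectified), "xyz" and "orientation" of the camera in the world. Camera axes: x right, y down, z forward; pixel columns grow to the right and rows downward; lengths in m; the calibration is good to about 2 mm. A picture is of the moment at which its call begins.
- env.sign_off(): hands the job in; it is judged then, once.
The state is a dict: "t": time; "joint_positions": joint angles; "joint_vel": joint speeds; "effort": joint torques, N m; "tcp_pos": TCP position; "tool_rot": TCP orientation; "ft_force": force on the tool from outside, world axes, zero at the start; "wrist_torque": the same for the moment, N m; "opening": finger opening in m; "grasp_force": force on a finger pad.
Only numpy, scipy, OpenCV 4.12 (cv2) and the standard library are available. Lean on these libraries where they do the work, as an engineer would, in place of code of your own. Each camera call takes 0.05 s, during which the arm holds its last target. There are 200 camera calls.

## Working session

There is one attempt and no reset: what is moved stays moved. The work goes in short steps, Python scripts to look and compute and a tool call to move; the robot and the scene stay as the last step left them, time stands still between calls to the robot, and variables do not carry over. Pictures are saved under pics/ and viewed, at most 10 in all, crops included, and the job is handed in when it is done.

Besides the shell and the picture viewer there is one more tool, called after "Request:" as name(argument=value, ...) on one line, values as JSON. drive_tool: Moves the arm, as the interface text tells. Shift numbers are shares of 500 mm and turn numbers shares of 45 degrees, none past 1 either way. Its arguments: {"type":"object","properties":{"rows":{"type":"array","items":{"type":"array","items":{"type":"number","minimum":-1,"maximum":1}}},"squeeze":{"type":"number"}},"required":["rows"]}

```bash
mkdir -p pics; ls; python3 - <<'E'
from workcell import env,cams
import cv2,numpy as np,pickle
for n in("top","scene"):
    d=cams.get_image(n); pickle.dump(d,open(n+'.pkl','wb'))
    cv2.imwrite(f'pics/{n}0.png',cv2.resize(d["image"][:,:,::-1],(800,600)))
    print(n,d['fx'],d['cx'],d['cy'],d['dist_coeffs'],d['xyz'],d['orientation'])
print(env.get_obs())
E
```

```text
pics
top 447.6165420553574 257.0798402366769 191.4919409503395 [-0.08082275  0.          0.          0.          0.        ] [ 0.43327408 -0.0088279   1.03350504] [ 0.70770802 -0.70111864  0.05142337 -0.07026841]
scene 391.365773225055 250.18295894679665 189.23960204129457 [-0.04438413  0.          0.          0.          0.        ] [ 1.24564427 -0.01417376  0.59384058] [ 0.64046433  0.63271881 -0.31316563 -0.30232374]
{'t': 0.1, 'joint_positions': array([ 1.6112208 ,  0.50178018, -0.42682748,  1.55130267,  0.22080565,
        1.13828196, -0.21031641]), 'joint_vel': array([-0.00088749, -0.00080714, -0.00072359, -0.00210434, -0.00066026,
        0.00082409, -0.0012591 ]), 'effort': array([-1.05086487e-02, -5.67873788e+01, -5.83826557e+00, -2.79916817e+01,
       -6.89792074e-02,  2.41221674e-02,  6.11037467e-05]), 'tcp_pos': array([ 0.14345299, -0.63337159,  0.23678525]), 'tool_rot': array([ 9.93800021e-01,  1.11179049e-01, -5.51877965e-05, -8.56751640e-04]), 'ft_force': array([-0.56430735,  0.21794459,  0.29818601]), 'wrist_torque': array([-0.01598389, -0.04020413,  0.03010859]), 'grasp_force': 0.0, 'opening': 0.09176558407526171}
```

View pics/top0.png

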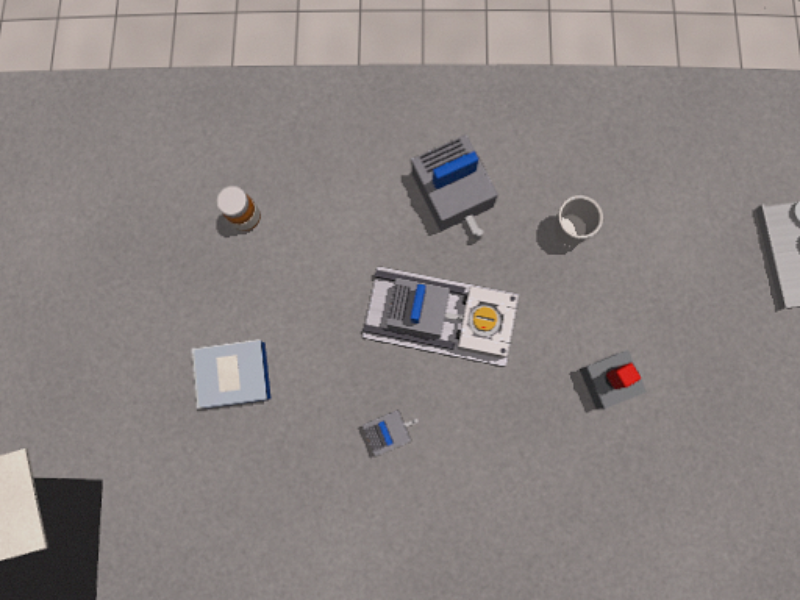

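View pics/scene0.png

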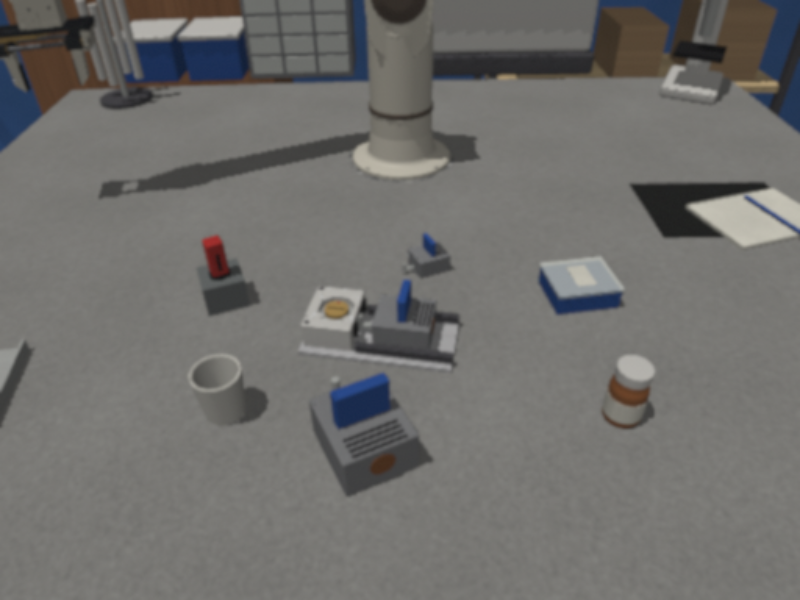

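The top view shows the dock with its module (middle-sized) at about (440,315), cam block on the right with the slot plate at (486,319). The driver in its holder is at (625,375), with the decoy modules at (450,180) and (385,433).

```bash
cat > h.py <<'E'
import numpy as np,cv2
from scipy.spatial.transform import Rotation as R
def cloud(d):
    h,w=d['z_map'].shape
    u,v=np.meshgrid(np.arange(w),np.arange(h))
    K=np.array([[d['fx'],0,d['cx']],[0,d['fy'],d['cy']],[0,0,1]])
    n=cv2.undistortPoints(np.stack([u,v],-1).reshape(-1,1,2).astype(float),K,np.array(d['dist_coeffs'])).reshape(h,w,2)
    p=np.dstack([n,np.ones((h,w))])*d['z_map'][...,None]
    return p@R.from_quat(d['orientation']).as_matrix().T+d['xyz']
def hsv(d): return cv2.cvtColor(d['image'],cv2.COLOR_RGB2HSV)
def rect(P):
    r=cv2.minAreaRect((P[:,:2]*1000).astype(np.float32)); return [np.round(r[0],1),np.round(r[1],1),round(r[2],1)]
E
cat > m.py <<'E'
from h import *
import pickle
for n in('top','scene'):
    d=pickle.load(open(n+'.pkl','rb')); P=cloud(d); H=hsv(d).astype(int); h,s,v=H[...,0],H[...,1],H[...,2]
    X,Y,Z=P[...,0],P[...,1],P[...,2]
    def rep(name,m):
        Q=P[m&(d['z_map']>0)]
        if len(Q)>4: print(n,name,len(Q),'med',np.round(np.median(Q,0)*1000,1),'zr',np.round(np.percentile(Q[:,2],[2,98])*1000),'rect',rect(Q))
    dock=(abs(X-.41)<.09)&(abs(Y+.06)<.16)
    rep('brass',(h>10)&(h<30)&(s>150)&dock&(Z>.03))
    rep('brasscore',(h>10)&(h<30)&(s>150)&(v>150)&dock&(Z>.03))
    rep('white',(s<40)&(v>170)&dock&(Z>.04)&(Z<.055))
    rep('fintop',(h>100)&(h<130)&(s>150)&dock&(Z>.07))
    rep('plate',dock&(Z>.004)&(Z<.012)&(s<60))
    rep('modtop',dock&(Z>.047)&(Z<.06)&(v<150)&(s<60))
    rep('blockall',dock&(Z>.042)&(Z<.054))
    red=((h<8)|(h>172))&(s>150)&(X<.45)&(X>.2)&(Y<-.15)&(Y>-.5)
    rep('red',red); rep('redtop',red&(Z>.103))
    c=np.median(P[red],0); 
    rep('holdtop',(abs(X-c[0])<.07)&(abs(Y-c[1])<.07)&(Z>.044)&(Z<.055)&(s<100))
    rep('dark',(v<60)&dock&(Z>.03))
d=pickle.load(open('top.pkl','rb'))
a=cv2.resize(d['image'][160:250,220:350,::-1],None,fx=6,fy=6,interpolation=cv2.INTER_CUBIC); cv2.imwrite('pics/c1.png',a)
E
python3 m.py
```

```text
top plate 212 med [415.5 -59.3   4.5] zr [ 4. 11.] rect [array([410.7, -59.4]), array([317.3, 176.9]), 89.7]
top modtop 5 med [401.5  35.4  56. ] zr [50. 57.] rect [array([415.6,  34.7]), array([32.5,  6.6]), 9.2]
top blockall 8 med [414.1  34.8  51.9] zr [43. 54.] rect [array([416.2,  38.7]), array([29. ,  8.4]), 23.0]
scene plate 84 med [437.9  30.1   8.4] zr [ 4. 12.] rect [array([437.3,  34. ]), array([69.8, 37.9]), 73.7]
scene blockall 36 med [425.   38.6  49. ] zr [42. 54.] rect [array([421.1,  39. ]), array([35.2,  9.5]), 17.5]
  return _methods._mean(a, axis=axis, dtype=dtype,
  ret = um.true_divide(
```

View pics/c1.png

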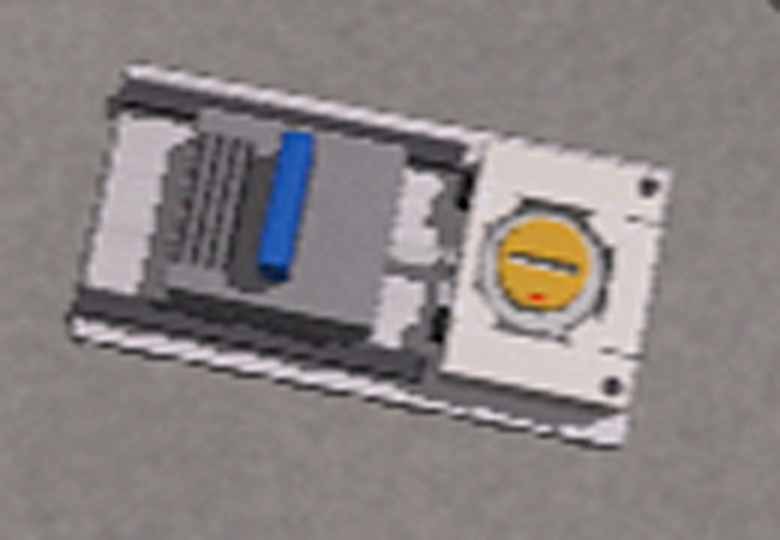

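The crop shows the brass plate at about (546,265), with its slot running parallel to the dock's long side. The block's top corners are near (485,135), (668,172), (625,410) and (443,372). I need to fix my masks by checking where the cloud lies.

```bash
python3 - <<'E'
from h import *
import pickle
d=pickle.load(open('top.pkl','rb'));P=cloud(d)
for u,v in((311,204),(267,194),(250,180),(400,240),(300,300),(200,100),(240,350),(380,300)):print(u,v,np.round(P[v,u],3),d['image'][v,u],d['z_map'][v,u])
d=pickle.load(open('scene.pkl','rb'));P=cloud(d)
for u,v in((215,197),(258,192),(137,157),(300,330),(100,250),(256,280)):print(u,v,np.round(P[v,u],3),d['image'][v,u])
E
```

```text
311 204 [ 0.579 -0.102  0.04 ] [155 154 165] 1.0007722
267 194 [ 0.592 -0.004  0.093] [ 36  91 175] 0.9536975
250 180 [0.639 0.036 0.009] [107 103 105] 1.0456852
400 240 [ 0.495 -0.279  0.11 ] [210  40  32] 0.91268885
300 300 [ 0.365 -0.08   0.001] [143 135 134] 1.0032338
200 100 [ 0.841  0.163 -0.002] [133 126 126] 1.0944817
240 350 [0.254 0.054 0.001] [142 134 133] 0.9877162
380 300 [ 0.366 -0.261  0.   ] [138 130 129] 0.9992669
215 197 [ 0.579 -0.1    0.045] [133 110  67]
258 192 [ 0.619 -0.005  0.089] [ 39  68 126]
137 157 [ 0.509 -0.277  0.109] [113  35  34]
300 330 [ 0.879  0.06  -0.001] [121 119 116]
100 250 [ 0.69  -0.336 -0.001] [122 121 118]
256 280 [ 0.819 -0.013  0.058] [66 66 67]
```

Good: cameras agree; only my mask areas were off.

```bash
sed -i 's/abs(X-.41)<.09)&(abs(Y+.06)<.16)/abs(X-.585)<.085)\&(abs(Y+.04)<.14)/; s/(X<.45)&(X>.2)&(Y<-.15)/(X<.6)\&(X>.4)\&(Y<-.2)/; s/s>150)&dock/s>110)\&dock/g' m.py; python3 m.py
```

```text
top brass 165 med [579.2 -99.4  48. ] zr [41. 51.] rect [array([579., -99.]), array([32.3, 33.2]), 76.5]
top brasscore 137 med [577.8 -99.5  48.3] zr [44. 51.] rect [array([578.5, -99.4]), array([29.7, 31.4]), 0.4]
top white 812 med [ 571.3 -106.5   48.1] zr [41. 52.] rect [array([578.7, -90.7]), array([96. , 90.4]), 79.6]
top fintop 125 med [592.2  -4.   90.9] zr [79. 94.] rect [array([594.7,  -4.6]), array([11.3, 49.9]), 78.5]
top plate 1364 med [582.4 -32.6   7.9] zr [ 4. 11.] rect [array([585.5, -40. ]), array([166.8, 279.1]), 0.5]
top modtop 963 med [593.3 -10.4  53.1] zr [48. 57.] rect [array([582.9, -49.8]), array([172.2,  85.7]), 79.4]
top blockall 1765 med [582.9 -81.7  49.5] zr [43. 54.] rect [array([586.5, -51.9]), array([176.2,  91.2]), 78.4]
top red 239 med [ 494.3 -276.6  110.3] zr [ 51. 115.] rect [array([ 496.5, -289.5]), array([29.9, 47. ]), 16.5]
top redtop 161 med [ 494.7 -280.3  111.5] zr [105. 115.] rect [array([ 495.2, -281.2]), array([24.9, 26.1]), 32.5]
top holdtop 579 med [ 485.6 -275.2   50.1] zr [46. 54.] rect [array([ 493.9, -282.9]), array([62.8, 65.9]), 
[... 543 characters left out ...]
.4, 111.1]), 78.8]
scene modtop 713 med [605.4  -1.5  51.2] zr [47. 53.] rect [array([586.5, -49.1]), array([174.8,  82. ]), 80.8]
scene blockall 1550 med [596.9 -66.5  47.3] zr [43. 53.] rect [array([587.4, -51.2]), array([177.3,  93.3]), 79.4]
scene red 232 med [ 508.1 -279.9   92.2] zr [ 58. 112.] rect [array([ 502.2, -281.7]), array([22.3, 23.1]), 26.5]
scene redtop 75 med [ 504.6 -281.   109.8] zr [103. 112.] rect [array([ 502.1, -281.6]), array([22.2, 22.3]), 28.1]
scene holdtop 358 med [ 508.8 -276.3   48.3] zr [44. 54.] rect [array([ 496.1, -283.6]), array([68.2, 64.1]), 21.2]
scene dark 43 med [606.2 -65.7  38.7] zr [31. 52.] rect [array([596.1, -17.6]), array([108.7,  59.8]), 81.0]
```

Request:
drive_tool(rows=[[1,0,0,0,0.155],[1,0,0,0,0.155],[1,0,0,0,0.155],[1,0,0,0,0.064],[1,0.032,-0.07,0,0],[1,0.032,-0.07,0,0],[1,0.032,-0.07,0,0],[1,0.032,-0.07,0,0],[1,0.032,-0.07,0,0],[1,0.032,-0.07,0,0],[1,0.032,-0.07,0,0],[1,0.032,-0.07,0,0]])

```text
t: 1.1
tcp_pos: [0.3234, -0.3817, 0.2375]
tool_rot: [0.995, -0.096, -0.0, -0.0]
ft_force: [0.7, 0.9, -0.2]
opening: 0.0917
grasp_force: 0.0
```

Request:
drive_tool(rows=[[1,0.032,-0.07,0,0],[1,0.032,-0.07,0,0],[1,0.032,-0.07,0,0],[1,0.032,-0.07,0,0],[1,0.032,-0.07,0,0],[1,0.032,-0.07,0,0],[1,0.032,-0.07,0,0],[1,0.032,-0.07,0,0],[1,0.032,-0.07,0,0],[1,0.032,-0.07,0,0],[1,0,0,0,0]])

```text
t: 2.02
tcp_pos: [0.5504, -0.0613, 0.2382]
tool_rot: [0.996, -0.091, 0.002, -0.003]
ft_force: [1.2, 1.5, 0.1]
opening: 0.0918
grasp_force: 0.0
```

```bash
cat > g.py <<'E'
import sys
from h import *
from workcell import env
def st():
    o=env.get_obs(); M=R.from_quat(o['tool_rot']).as_matrix()
    print('t',round(o['t'],2),'tcp',np.round(np.array(o['tcp_pos'])*1000,1),'yaw',round(np.degrees(np.arctan2(M[1,0],M[0,0])),2),'zaxis',np.round(M[:,2],3),'q',np.round(o['joint_positions'],2),'F',np.round(o['ft_force'],1),'T',np.round(o['wrist_torque'],2),'open',round(o['opening']*1000,1),'g',round(float(o['grasp_force']),1))
    return o,M
if __name__=='__main__':
    o,M=st()
    if len(sys.argv)>3:
        d=np.array([float(a) for a in sys.argv[1:4]])-np.array(o['tcp_pos'])*1000
        print('shares',np.round(M.T@d/500,4))
E
python3 g.py 597.4 -4.4 70
```

```text
t 2.02 tcp [550.4 -61.3 238.2] yaw -10.42 zaxis [ 0.004  0.006 -1.   ] q [ 0.62  0.37 -0.68  1.79  0.26  1.07 -1.91] F [1.2 1.5 0.1] T [ 0.1  -0.05  0.07] open 91.8 g 0.0
shares [ 0.0709 -0.1267  0.3375]
```

Request:
drive_tool(rows=[[1,0.035,-0.06,0.04,0],[1,0.036,-0.066,0.04,0],[1,0,0,0.06,0.012],[1,0,0,0.05,0],[1,0,0,0.04,0],[1,0,0,0,0],[1,0,0,0,0]])

```text
t: 2.6
tcp_pos: [0.5921, -0.0164, 0.1221]
tool_rot: [0.995, -0.101, -0.002, -0.0]
ft_force: [0.0, 0.4, 0.7]
opening: 0.0919
grasp_force: 0.0
```

```bash
python3 g.py 597.4 -4.4 70
```

```text
t 2.6 tcp [592.1 -16.4 122.1] yaw -11.57 zaxis [-0.003  0.    -1.   ] q [ 0.44  0.58 -0.61  1.79  0.41  0.91 -2.12] F [0.  0.4 0.7] T [-0.   -0.03  0.02] open 91.9 g 0.0
shares [ 0.0059 -0.0256  0.1041]
```

Request:
drive_tool(rows=[[1,0.006,-0.025,0.03,-0.01],[1,0,0,0.04,0],[1,0,0,0.034,0],[1,0,0,0,0],[1,0,0,0,0]], squeeze=25)

```text
t: 3.02
tcp_pos: [0.5992, -0.005, 0.0722]
tool_rot: [0.995, -0.097, 0.0, 0.0]
ft_force: [0.8, 0.3, 0.3]
opening: 0.092
grasp_force: 0.0
```

Request:
drive_tool(rows=[[-1,0,0,0,0],[-1,0,0,0,0],[-1,0,0,0,0],[-1,0,0,0,0],[-1,0,0,0,0],[-1,0,0,0,0],[-1,0,0,0,0],[-1,0,0,0,0]])

```text
t: 3.68
tcp_pos: [0.5988, -0.0047, 0.0712]
tool_rot: [0.995, -0.097, -0.0, 0.0]
ft_force: [0.0, 0.3, -0.5]
opening: 0.043
grasp_force: 0.0
```

```bash
python3 g.py 597.4 -4.4 70
```

```text
t 3.68 tcp [598.8  -4.7  71.2] yaw -11.13 zaxis [-0. -0. -1.] q [ 0.39  0.66 -0.57  1.8   0.47  0.83 -2.17] F [ 0.   0.3 -0.5] T [ 0.09  0.03 -0.03] open 43.0 g 0.0
shares [-0.0028  0.      0.0024]
```

Request:
drive_tool(rows=[[-1,0,0,0,0],[-1,0,0,0,0],[-1,0,0,0,0],[-1,0,0,0,0],[-1,0,0,0,0],[-1,0,0,0,0],[-1,0,0,0,0],[-1,0,0,0,0]])

```text
t: 4.35
tcp_pos: [0.5988, -0.0048, 0.0711]
tool_rot: [0.995, -0.097, -0.0, 0.0]
ft_force: [0.1, -0.5, -0.6]
opening: 0.0119
grasp_force: 25.0
```

```bash
python3 g.py 597.4 -4.4 70
```

```text
t 4.35 tcp [598.8  -4.8  71.1] yaw -11.13 zaxis [-0. -0. -1.] q [ 0.39  0.66 -0.57  1.8   0.47  0.83 -2.17] F [ 0.1 -0.5 -0.6] T [-0.03 -0.01  0.  ] open 11.9 g 25.0
shares [-0.0028 -0.0002  0.0022]
```

Request:
drive_tool(rows=[[-1,0,0.008,0,0],[-1,0,0.008,0,0],[-1,0,0.008,0,0],[-1,0,0.008,0,0],[-1,0,0,0,0],[-1,0,0,0,0]])

```text
t: 4.85
tcp_pos: [0.5956, -0.0214, 0.0711]
tool_rot: [0.995, -0.098, -0.0, 0.0]
ft_force: [-0.1, -0.3, -1.2]
opening: 0.0118
grasp_force: 25.0
```

```bash
python3 g.py
```

```text
t 4.85 tcp [595.6 -21.4  71.1] yaw -11.2 zaxis [-0.    -0.001 -1.   ] q [ 0.42  0.65 -0.57  1.8   0.46  0.82 -2.15] F [-0.1 -0.3 -1.2] T [ 0.01  0.09 -0.01] open 11.8 g 25.0
```

Request:
drive_tool(rows=[[-1,0,0.003,0,0],[-1,0,0,0,0],[-1,0,0,0,0]])

```text
t: 5.1
tcp_pos: [0.5953, -0.022, 0.0711]
tool_rot: [0.995, -0.097, -0.0, 0.0]
ft_force: [-1.2, -0.2, -0.1]
opening: 0.012
grasp_force: 25.0
```

Request:
drive_tool(rows=[[-1,0,0.003,0,0],[-1,0,0,0,0],[-1,0,0,0,0]])

```text
t: 5.35
tcp_pos: [0.595, -0.0233, 0.0711]
tool_rot: [0.995, -0.097, -0.0, 0.0]
ft_force: [-1.1, -0.5, -1.5]
opening: 0.0116
grasp_force: 25.0
```

Request:
drive_tool(rows=[[-1,0,0.003,0,0],[-1,0,0,0,0],[-1,0,0,0,0]])

```text
t: 5.6
tcp_pos: [0.5948, -0.0249, 0.0711]
tool_rot: [0.995, -0.097, -0.0, 0.0]
ft_force: [-1.1, -0.5, -1.0]
opening: 0.0119
grasp_force: 25.0
```

Request:
drive_tool(rows=[[-1,0,0.003,0,0],[-1,0,0,0,0],[-1,0,0,0,0]])

```text
t: 5.85
tcp_pos: [0.5945, -0.0265, 0.0711]
tool_rot: [0.995, -0.097, -0.0, 0.0]
ft_force: [-0.7, 0.5, -1.6]
opening: 0.0118
grasp_force: 25.0
```

```bash
python3 g.py; cat > look.py <<'E'
from h import *
from workcell import cams
import sys
d=cams.get_image('scene');P=cloud(d);H=hsv(d).astype(int)
import pickle;pickle.dump(d,open('scene_now.pkl','wb'))
a=np.radians(79);ex=np.array([np.cos(a),np.sin(a)]);ey=np.array([-ex[1],ex[0]]);c=np.array([.5815,-.0998])
D=np.dstack([(P[...,:2]-c)@ex,(P[...,:2]-c)@ey,P[...,2]])*1000
m=(abs(D[...,1])<30)&(D[...,2]>47)&(D[...,2]<57)&(D[...,0]>20)&(D[...,0]<140)
print('module top x range',np.round(np.percentile(D[m][:,0],[1,2,5,50,95,98,99]),1))
x0,x1,y0,y1=[int(i) for i in sys.argv[2:6]]
cv2.imwrite(f'pics/{sys.argv[1]}.png',cv2.resize(d['image'][y0:y1,x0:x1,::-1],None,fx=5,fy=5,interpolation=cv2.INTER_CUBIC))
E
python3 look.py c2 180 310 165 245
```

```text
t 5.85 tcp [594.5 -26.5  71.1] yaw -11.14 zaxis [-0. -0. -1.] q [ 0.43  0.65 -0.57  1.81  0.46  0.82 -2.14] F [-0.7  0.5 -1.6] T [-0.04  0.02  0.01] open 11.8 g 25.0
module top x range [ 24.5  27.3  36.7  83.6 113.7 115.3 115.7]
```

View pics/c2.png

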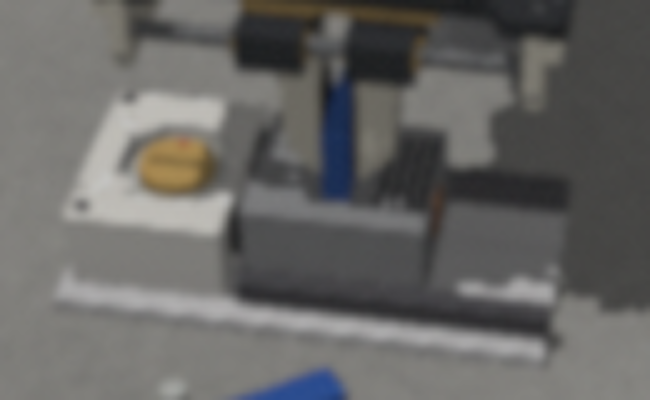

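The module front is at or just before the pads (gap at (235,220) nearly closed). Feeling on.

Request:
drive_tool(rows=[[-1,0,0.002,0,0],[-1,0,0,0,0],[-1,0,0,0,0]])

```text
t: 6.15
tcp_pos: [0.5943, -0.0271, 0.0711]
tool_rot: [0.995, -0.097, -0.0, -0.0]
ft_force: [-0.2, 0.6, -1.8]
opening: 0.0119
grasp_force: 25.0
```

Request:
drive_tool(rows=[[-1,0,0,0,0]])

```text
t: 6.23
tcp_pos: [0.5943, -0.0271, 0.0711]
tool_rot: [0.995, -0.097, -0.0, -0.0]
ft_force: [0.8, 0.2, -2.7]
opening: 0.0119
grasp_force: 25.0
```

Request:
drive_tool(rows=[[-1,0,0.002,0,0],[-1,0,0,0,0],[-1,0,0,0,0]])

```text
t: 6.48
tcp_pos: [0.5942, -0.0279, 0.0711]
tool_rot: [0.995, -0.097, 0.0, -0.0]
ft_force: [-0.3, 0.7, -2.7]
opening: 0.0124
grasp_force: 25.0
```

Request:
drive_tool(rows=[[-1,0,0,0,0]])

```text
t: 6.57
tcp_pos: [0.5942, -0.0279, 0.0712]
tool_rot: [0.995, -0.097, 0.0, -0.0]
ft_force: [0.8, 1.6, -3.1]
opening: 0.0119
grasp_force: 25.0
```

Request:
drive_tool(rows=[[-1,0,0.002,0,0],[-1,0,0,0,0],[-1,0,0,0,0]])

```text
t: 6.82
tcp_pos: [0.594, -0.0288, 0.0712]
tool_rot: [0.995, -0.097, 0.0, -0.0]
ft_force: [0.1, 3.4, -2.4]
opening: 0.0121
grasp_force: 25.0
```

Request:
drive_tool(rows=[[-1,0,0,0,0]])

```text
t: 6.9
tcp_pos: [0.594, -0.0288, 0.0712]
tool_rot: [0.995, -0.097, 0.0, -0.0]
ft_force: [0.2, 3.6, -2.6]
opening: 0.0119
grasp_force: 25.0
```

```bash
python3 g.py; python3 look.py c3 180 310 165 245
```

```text
t 6.9 tcp [594.  -28.8  71.2] yaw -11.12 zaxis [ 0.  0. -1.] q [ 0.43  0.65 -0.57  1.81  0.46  0.82 -2.13] F [ 0.2  3.6 -2.6] T [ 0.69 -0.13 -0.01] open 11.9 g 25.0
module top x range [ 22.2  26.1  35.   82.1 111.4 113.  113.5]
```

Request:
drive_tool(rows=[[-1,0,-0.002,0,0],[-1,0,0,0,0],[-0.4,0,0,0,0],[-0.4,0,0,0,0],[-0.4,0,0,0,0],[-0.4,0,0,0,0],[-0.2,0,0,0,0],[0.2,0,0,-0.02,0],[0.2,0,0,-0.06,0],[0.2,0,0,-0.06,0],[0.2,0,0,-0.08,0],[0.2,0,0,-0.06,0]])

```text
t: 7.95
tcp_pos: [0.5946, -0.0278, 0.2146]
tool_rot: [0.995, -0.097, 0.001, -0.0]
ft_force: [0.1, -0.6, 0.9]
opening: 0.0546
grasp_force: 0.0
```

```bash
python3 g.py 497 -282 200; python3 look.py c3 180 310 165 245
python3 - <<'E'
from h import *
import pickle
d=pickle.load(open('scene.pkl','rb'))
cv2.imwrite('pics/c4.png',cv2.resize(d['image'][145:205,115:170,::-1],None,fx=9,fy=9,interpolation=cv2.INTER_CUBIC))
E
```

```text
t 7.95 tcp [594.6 -27.8 214.6] yaw -11.1 zaxis [ 0.002  0.    -1.   ] q [ 0.51  0.47 -0.67  1.71  0.33  1.07 -2.03] F [ 0.1 -0.6  0.9] T [ 0.04 -0.05  0.01] open 54.6 g 0.0
shares [-0.0939  0.5364  0.0287]
module top x range [ 24.8  29.6  37.6  81.5 113.1 114.9 115.4]
```

View pics/c4.png

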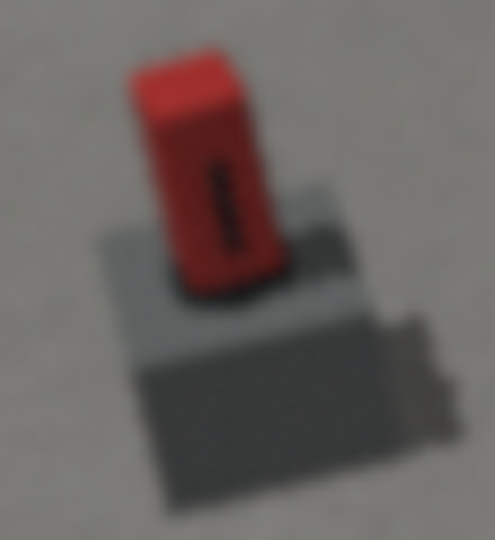

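Request:
drive_tool(rows=[[0.3,-0.0134,0.0766,0,0],[0.3,-0.0134,0.0766,0,0],[0.3,-0.0134,0.0766,0,0],[0.3,-0.0134,0.0766,0,0],[0.3,-0.0134,0.0766,0,0],[0.3,-0.0134,0.0766,0,0],[0.3,-0.0134,0.0766,0,0],[0.3,0,0,0,-0.159],[0.3,0,0,0,-0.159],[0.3,0,0,0,-0.159],[0.3,0,0,0,-0.159],[0.3,0,0,0,-0.159]])

```text
t: 9.0
tcp_pos: [0.4963, -0.2824, 0.2118]
tool_rot: [0.976, 0.216, 0.0, 0.0]
ft_force: [0.4, -0.7, 1.4]
opening: 0.0596
grasp_force: 0.0
```

Request:
drive_tool(rows=[[0.3,0,0,0,-0.159],[0.3,0,0,0,-0.159],[0.3,0,0,0,-0.159],[0.3,0,0,0,-0.159],[0.3,0,0,0,-0.159],[0.3,0,0,0,-0.159],[0.3,0,0,0,-0.159],[0.3,0,0,0,-0.159],[0.3,0,0,0,-0.159],[0.3,0,0,0,-0.159],[0.3,0,0,0,-0.159],[0.3,0,0,0,-0.159]])

```text
t: 10.0
tcp_pos: [0.4963, -0.2824, 0.2117]
tool_rot: [0.567, 0.823, -0.0, 0.0]
ft_force: [-0.2, 0.7, 0.9]
opening: 0.0596
grasp_force: 0.0
```

```bash
python3 g.py 497 -282 120
```

```text
t 10.0 tcp [ 496.3 -282.4  211.7] yaw 110.85 zaxis [ 0.    -0.001 -1.   ] q [ 1.26  0.59 -1.08  1.77  0.57  1.14  0.36] F [-0.2  0.7  0.9] T [-0.01 -0.14  0.05] open 59.6 g 0.0
shares [0.0005 0.0017 0.1835]
```

Request:
drive_tool(rows=[[0.3,0,0,0.02,-0.11],[0.3,0,0,0.05,-0.09],[0.3,0,0,0.06,0],[0.3,0,0,0.05,0],[0.3,0,0,0.04,0],[0.3,0,0,0.039,0],[0.3,0,0,0,0],[-1,0,0,0,0],[-1,0,0,0,0],[-1,0,0,0,0],[-1,0,0,0,0],[-1,0,0,0,0]], squeeze=30)

```text
t: 11.0
tcp_pos: [0.497, -0.2826, 0.0828]
tool_rot: [0.504, 0.864, -0.0, 0.001]
ft_force: [0.4, 0.6, -1.1]
opening: 0.0307
grasp_force: 0.0
```

Request:
drive_tool(rows=[[-1,0,0,0,0],[-1,0,0,0,0],[-1,0,0,0,0]])

```text
t: 11.25
tcp_pos: [0.4967, -0.2827, 0.0825]
tool_rot: [0.504, 0.864, -0.0, 0.0]
ft_force: [-1.7, -0.1, 6.0]
opening: 0.0261
grasp_force: 30.0
```

```bash
python3 g.py
```

```text
t 11.25 tcp [ 496.7 -282.7   82.5] yaw 119.49 zaxis [ 0.001 -0.001 -1.   ] q [ 1.18  0.76 -0.96  1.85  0.76  0.95  0.38] F [-1.7 -0.1  6. ] T [-0.09  0.18 -0.02] open 26.1 g 30.0
```

Request:
drive_tool(rows=[[-1,0,0,-0.01,0],[-1,0,0,-0.04,0],[-1,0,0,-0.06,0],[-1,0,0,-0.06,0],[-1,0,0,-0.05,0],[-1,0,0,-0.02,0],[-1,0,0,0,0],[-1,0,0,0,0]])

```text
t: 11.92
tcp_pos: [0.496, -0.2824, 0.2011]
tool_rot: [0.504, 0.864, -0.0, -0.0]
ft_force: [-0.7, 1.1, -2.2]
opening: 0.0262
grasp_force: 30.0
```

```bash
python3 g.py; python3 - <<'E'
from h import *
from workcell import cams
import pickle
d=cams.get_image('scene');pickle.dump(d,open('s5.pkl','wb'))
cv2.imwrite('pics/c5.png',cv2.resize(d['image'][80:200,85:205,::-1],None,fx=5,fy=5,interpolation=cv2.INTER_CUBIC))
E
```

```text
t 11.92 tcp [ 496.  -282.4  201.1] yaw 119.48 zaxis [-0. -0. -1.] q [ 1.27  0.62 -1.1   1.78  0.61  1.13  0.49] F [-0.7  1.1 -2.2] T [ 0.03 -0.15  0.02] open 26.2 g 30.0
```

View pics/c5.png

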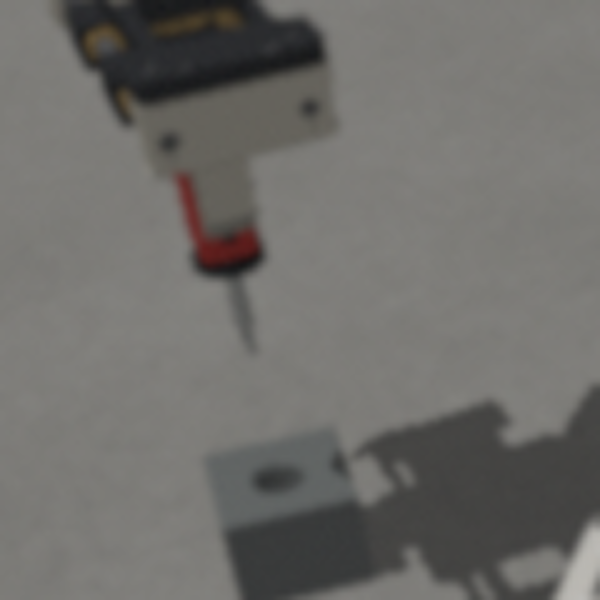

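The blade at (250,350) is seen nearly edge-on from the camera, so its 16 mm width runs along the tool's y. The empty hole is at (277,480).

```bash
python3 - <<'E'
from h import *
from workcell import cams
import pickle
t=cams.get_image('top')
for n,d in(('scene',pickle.load(open('s5.pkl','rb'))),('top',t)):
    P=cloud(d);X,Y,Z=P[...,0],P[...,1],P[...,2]
    near=(abs(X-.496)<.06)&(abs(Y+.282)<.06)
    for lo,hi in((.12,.135),(.135,.15),(.15,.166),(.167,.174)):
        Q=P[near&(Z>lo)&(Z<hi)]
        if len(Q):print(n,lo,len(Q),np.round(Q.mean(0)*1000,1),np.round(Q.std(0)*1000,1))
    H=hsv(d);m=near&(Z<.06)&(H[...,2]<50)
    vv,uu=np.nonzero(m)
    print('dark',len(vv), rect(P[m]) if len(vv)>4 else '')
P=cloud(t);H=hsv(t).astype(int);b=(abs(P[...,0]-.58)<.04)&(abs(P[...,1]+.1)<.04)&(H[...,1]>110)&(H[...,0]>8)&(H[...,0]<32)
print('brass',np.round(P[b].mean(0)*1000,1),rect(P[b]))
E
```

```text
scene 0.12 13 [ 502.  -280.7  129.8] [3.6 2.8 3.5]
scene 0.135 22 [ 500.1 -281.6  142.4] [1.5 2.1 4.3]
scene 0.15 15 [ 499.9 -281.7  155.1] [2.2 2.1 2.8]
scene 0.167 52 [ 507.8 -279.6  171.3] [5.8 9.2 2. ]
dark 0 
top 0.12 1 [ 499.8 -276.5  125.1] [0. 0. 0.]
top 0.167 14 [ 490.2 -268.7  171.5] [5.5 3.3 1.5]
dark 146 [array([ 490.5, -273.1]), array([59.3, 44.1]), 21.0]
brass [578.4 -99.2  47.3] [array([578.9, -99.2]), array([32.5, 33.1]), 76.8]
```

Request:
drive_tool(rows=[[-1,0.0392,0.0545,0,0],[-1,0.0392,0.0545,0,0],[-1,0.0392,0.0545,0,0],[-1,0.0392,0.0545,0,0],[-1,0.0392,0.0545,0,0],[-1,0.0392,0.0545,0,0],[-1,0,0,0,-0.155],[-1,0,0,0,-0.155],[-1,0,0,0,-0.155],[-1,0,0,0,-0.155],[-1,0,0,0,-0.155],[-1,0,0,0,-0.155]])

```text
t: 13.02
tcp_pos: [0.5797, -0.0992, 0.1996]
tool_rot: [0.159, 0.987, 0.0, -0.002]
ft_force: [0.3, 0.2, -0.4]
opening: 0.0256
grasp_force: 30.0
```

Request:
drive_tool(rows=[[-1,0,0,0.03,-0.155],[-1,0,0,0.04,0],[-1,0,0,0.03,0],[-1,0,0,0.02,0],[-1,0,0,0,0],[-1,0,0,0,0]])

```text
t: 13.52
tcp_pos: [0.5803, -0.099, 0.1409]
tool_rot: [0.102, 0.995, 0.0, -0.001]
ft_force: [-0.9, 1.1, -0.7]
opening: 0.026
grasp_force: 30.0
```

```bash
python3 g.py 580.3 -99.4 126.5
```

```text
t 13.52 tcp [580.3 -99.  140.9] yaw 168.34 zaxis [-0.002  0.001 -1.   ] q [ 0.93  0.82 -1.18  1.78  0.83  1.15  0.85] F [-0.9  1.1 -0.7] T [ 0.04 -0.21 -0.03] open 26.0 g 30.0
shares [-0.0002 -0.0007  0.0288]
```

Request:
drive_tool(rows=[[-1,0,0,0.014,0],[-1,0,0,0.011,0],[-1,0,0,0,0],[-1,0,0,0,0]])

```text
t: 13.85
tcp_pos: [0.5807, -0.0994, 0.1292]
tool_rot: [0.102, 0.995, -0.0, -0.0]
ft_force: [-1.0, 0.4, -1.3]
opening: 0.0261
grasp_force: 30.0
```

Request:
drive_tool(rows=[[-1,0,0,0.002,0],[-1,0,0,0,0],[-1,0,0,0,0]])

```text
t: 14.1
tcp_pos: [0.5809, -0.0994, 0.1284]
tool_rot: [0.102, 0.995, -0.0, 0.0]
ft_force: [-0.7, -1.3, -0.7]
opening: 0.026
grasp_force: 30.0
```

Request:
drive_tool(rows=[[-1,0,0,0.002,0],[-1,0,0,0,0],[-1,0,0,0,0]])

```text
t: 14.35
tcp_pos: [0.5807, -0.0994, 0.1272]
tool_rot: [0.102, 0.995, -0.0, -0.0]
ft_force: [0.1, 0.3, -0.3]
opening: 0.0257
grasp_force: 30.0
```

Request:
drive_tool(rows=[[-1,0,0,0.002,0],[-1,0,0,0,0],[-1,0,0,0,0]])

```text
t: 14.6
tcp_pos: [0.5807, -0.0993, 0.1261]
tool_rot: [0.102, 0.995, -0.0, -0.0]
ft_force: [-0.1, -1.2, -1.3]
opening: 0.0258
grasp_force: 30.0
```

Request:
drive_tool(rows=[[-1,0,0,0.002,0],[-1,0,0,0,0],[-1,0,0,0,0]])

```text
t: 14.85
tcp_pos: [0.5809, -0.0993, 0.1254]
tool_rot: [0.102, 0.995, -0.0, 0.0]
ft_force: [-0.2, 0.2, 1.9]
opening: 0.026
grasp_force: 30.0
```

Request:
drive_tool(rows=[[-1,0,0,0.001,0],[-1,0,0,0,0],[-1,0,0,0,0]])

```text
t: 15.1
tcp_pos: [0.581, -0.0993, 0.1252]
tool_rot: [0.102, 0.995, -0.0, 0.0]
ft_force: [-1.2, 0.5, 4.6]
opening: 0.0258
grasp_force: 30.0
```

Request:
drive_tool(rows=[[-1,0,0,0.001,0],[-1,0,0,0,0],[-1,0,0,0,0]])

```text
t: 15.35
tcp_pos: [0.581, -0.0993, 0.1251]
tool_rot: [0.102, 0.995, -0.0, 0.0]
ft_force: [-1.9, -0.9, 8.2]
opening: 0.0259
grasp_force: 30.0
```

Request:
drive_tool(rows=[[-1,0,0,-0.0006,0],[-1,0.001,0,0,0],[-1,0.0006,0,0,0],[-1,0,0,0,0]])

```text
t: 15.68
tcp_pos: [0.5808, -0.0993, 0.1252]
tool_rot: [0.102, 0.995, -0.0, 0.001]
ft_force: [-0.0, -0.4, 4.9]
opening: 0.0259
grasp_force: 30.0
```

Request:
drive_tool(rows=[[-1,0.001,0,0,0],[-1,0.0006,0,0,0],[-1,0,0,0,0]])

```text
t: 15.93
tcp_pos: [0.5805, -0.0992, 0.1252]
tool_rot: [0.102, 0.995, 0.0, 0.001]
ft_force: [2.0, -0.3, 5.2]
opening: 0.0257
grasp_force: 30.0
```

Request:
drive_tool(rows=[[-1,0.001,0,0,0],[-1,0.0006,0,0,0],[-1,0,0,0,0]])

```text
t: 16.18
tcp_pos: [0.5782, -0.0988, 0.1242]
tool_rot: [0.102, 0.995, 0.0, -0.0]
ft_force: [3.9, -1.1, 1.4]
opening: 0.0261
grasp_force: 30.0
```

```bash
python3 g.py
```

```text
t 16.18 tcp [578.2 -98.8 124.2] yaw 168.33 zaxis [-0.  0. -1.] q [ 0.93  0.83 -1.17  1.79  0.85  1.13  0.83] F [ 3.9 -1.1  1.4] T [-0.18 -1.26  0.03] open 26.1 g 30.0
```

Dropped into something: lower gently.

Request:
drive_tool(rows=[[-1,-0.0006,0,0.002,0],[-1,0,0,0,0],[-1,0,0,0,0]])

```text
t: 16.43
tcp_pos: [0.5783, -0.0989, 0.1228]
tool_rot: [0.102, 0.995, 0.0, -0.0]
ft_force: [3.1, -0.9, -1.3]
opening: 0.0263
grasp_force: 30.0
```

Request:
drive_tool(rows=[[-1,0,0,0.002,0],[-1,0,0,0.002,0],[-1,0,0,0,0]])

```text
t: 16.68
tcp_pos: [0.5784, -0.0989, 0.121]
tool_rot: [0.102, 0.995, 0.0, -0.0]
ft_force: [1.8, 0.4, -2.9]
opening: 0.0261
grasp_force: 30.0
```

```bash
python3 g.py
```

```text
t 16.68 tcp [578.4 -98.9 121. ] yaw 168.34 zaxis [-0.001  0.    -1.   ] q [ 0.92  0.83 -1.16  1.79  0.85  1.12  0.83] F [ 1.8  0.4 -2.9] T [-0.02 -0.81  0.03] open 26.1 g 30.0
```

Request:
drive_tool(rows=[[-1,0,0,0.0025,0],[-1,0,0,0,0],[-1,0.002,0,0,0],[-1,0.001,0,0,0],[-1,0,0,0,0]], squeeze=45)

```text
t: 17.1
tcp_pos: [0.5778, -0.0988, 0.1202]
tool_rot: [0.102, 0.995, 0.0, 0.001]
ft_force: [5.2, -0.6, -4.2]
opening: 0.026
grasp_force: 45.0
```

```bash
python3 g.py
```

```text
t 17.1 tcp [577.8 -98.8 120.2] yaw 168.32 zaxis [ 0.001 -0.    -1.   ] q [ 0.92  0.83 -1.16  1.8   0.86  1.12  0.83] F [ 5.2 -0.6 -4.2] T [-0.13 -1.61  0.  ] open 26.0 g 45.0
```

Request:
drive_tool(rows=[[-1,0.002,0,0,0],[-1,0.001,0,0,0],[-1,0,0,0,0],[-1,0,0,0,0]])

```text
t: 17.43
tcp_pos: [0.5761, -0.0985, 0.1203]
tool_rot: [0.102, 0.995, -0.0, 0.0]
ft_force: [5.3, -1.3, -3.5]
opening: 0.0259
grasp_force: 45.0
```

```bash
python3 g.py
```

```text
t 17.43 tcp [576.1 -98.5 120.3] yaw 168.33 zaxis [ 0.001 -0.    -1.   ] q [ 0.93  0.83 -1.16  1.8   0.86  1.12  0.83] F [ 5.3 -1.3 -3.5] T [-0.2  -1.52  0.02] open 25.9 g 45.0
```

Request:
drive_tool(rows=[[-1,-0.0014,0,0,0],[-1,0,0,0,0.11],[-1,0,0,0,0.11],[-1,0,0,0,0.11],[-1,0,0,0,0.11],[-1,0,0,0,0],[-1,0,0,0,0]])

```text
t: 18.02
tcp_pos: [0.5766, -0.0986, 0.1205]
tool_rot: [0.27, 0.963, -0.0, 0.0]
ft_force: [4.8, -0.5, -0.9]
opening: 0.0256
grasp_force: 45.0
```

```bash
python3 g.py; python3 look.py c6 180 310 165 245
```

```text
t 18.02 tcp [576.6 -98.6 120.5] yaw 148.65 zaxis [ 0.    -0.001 -1.   ] q [ 0.9   0.79 -1.1   1.8   0.8   1.08  0.52] F [ 4.8 -0.5 -0.9] T [-0.35 -1.39  0.03] open 25.6 g 45.0
module top x range [ 23.4  25.9  37.3  81.6 112.9 114.8 115.4]
```

View pics/c6.png

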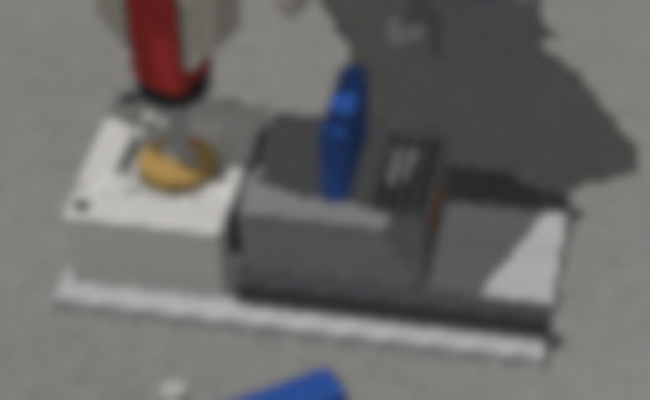

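The picture shows the blade in the brass slot at (185,155), turned, and the module against the pads. I continue turning.

Request:
drive_tool(rows=[[-1,-0.0009,0.0005,0,0.11],[-1,0,0,0,0.11],[-1,0,0,0,0.11],[-1,0,0,0,0.11],[-1,0,0,0,0],[-1,0,0,0,0]])

```text
t: 18.57
tcp_pos: [0.577, -0.0988, 0.1204]
tool_rot: [0.431, 0.902, -0.0, 0.0]
ft_force: [4.4, -2.1, -1.3]
opening: 0.026
grasp_force: 45.0
```

```bash
python3 g.py
```

```text
t 18.57 tcp [577.  -98.8 120.4] yaw 128.93 zaxis [ 0.    -0.001 -1.   ] q [ 0.86  0.75 -1.03  1.8   0.74  1.04  0.22] F [ 4.4 -2.1 -1.3] T [-0.64 -1.35  0.07] open 26.0 g 45.0
```

Request:
drive_tool(rows=[[-1,-0.0007,0,0,0.11],[-1,0,0,0,0.11],[-1,0,0,0,0.11],[-1,0,0,0,0.11],[-1,0,0,0,0],[-1,0,0,0,0]])

```text
t: 19.07
tcp_pos: [0.5772, -0.0991, 0.1202]
tool_rot: [0.58, 0.815, -0.0, 0.0]
ft_force: [3.9, -2.6, -1.8]
opening: 0.0259
grasp_force: 45.0
```

```bash
python3 g.py; python3 look.py c7 180 310 165 245
```

```text
t 19.07 tcp [577.2 -99.1 120.2] yaw 109.14 zaxis [-0.    -0.001 -1.   ] q [ 0.82  0.71 -0.96  1.8   0.68  1.01 -0.08] F [ 3.9 -2.6 -1.8] T [-0.87 -1.34  0.02] open 25.9 g 45.0
module top x range [ 27.8  29.9  37.7  82.  112.5 114.6 115.2]
```

```bash
python3 - <<'E'
import cv2,numpy as np
I={n:cv2.imread(f'pics/{n}.png').astype(np.float32) for n in('c2','c3','c6','c7')}
# c3 taken after release
for a,(x0,x1,y0,y1) in {'finside':(320,345,120,195),'side':(235,260,180,300),'dot':(415,450,170,230),'block(ref)':(60,110,190,300)}.items():
    T=I['c3'][y0:y1,x0:x1]
    for n in I:
        S=I[n][y0-15:y1+15,x0-25:x1+25]
        r=cv2.matchTemplate(S,T,cv2.TM_CCOEFF_NORMED);_,m,_,l=cv2.minMaxLoc(r);print(a,n,round(m,3),l[0]-25,l[1]-15)
E
```

```text
finside c2 0.422 -24 12
finside c3 1.0 0 0
finside c6 0.741 1 1
finside c7 0.9 -1 3
side c2 0.936 0 1
side c3 1.0 0 0
side c6 0.996 0 0
side c7 0.697 0 -1
dot c2 0.641 0 4
dot c3 1.0 0 0
dot c6 0.449 -7 15
dot c7 0.406 -1 0
block(ref) c2 1.0 0 0
block(ref) c3 1.0 0 0
block(ref) c6 1.0 0 0
block(ref) c7 1.0 0 0
```

View pics/c7.png

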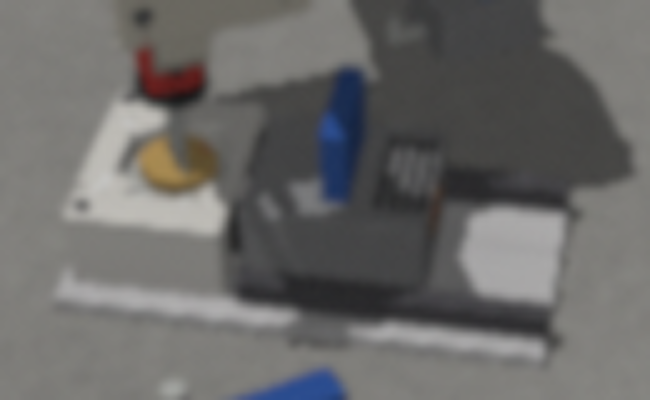

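Request:
drive_tool(rows=[[-1,0,0,0,0.11],[-1,0,0,0,0.11],[-1,0,0,0,0.11],[-1,0,0,0,0]])

```text
t: 19.45
tcp_pos: [0.5773, -0.0993, 0.1202]
tool_rot: [0.682, 0.731, -0.0, 0.0]
ft_force: [3.7, -2.8, -1.0]
opening: 0.0255
grasp_force: 45.0
```

```bash
python3 g.py; python3 look.py c8 180 310 165 245
```

```text
t 19.45 tcp [577.3 -99.3 120.2] yaw 93.99 zaxis [ 0.    -0.001 -1.   ] q [ 0.79  0.68 -0.9   1.8   0.64  0.98 -0.31] F [ 3.7 -2.8 -1. ] T [-0.84 -1.38  0.06] open 25.5 g 45.0
module top x range [ 27.6  29.9  36.5  80.7 111.4 113.5 113.9]
```

Request:
drive_tool(rows=[[-1,0,0,0,0.11],[-1,0,0,0,0.11],[-1,0,0,0,0],[-1,0,0,0,0]])

```text
t: 19.83
tcp_pos: [0.5773, -0.0993, 0.1202]
tool_rot: [0.741, 0.671, -0.0, 0.0]
ft_force: [3.8, -3.7, -1.9]
opening: 0.026
grasp_force: 45.0
```

```bash
python3 g.py; python3 look.py c9 180 310 165 245
```

```text
t 19.83 tcp [577.3 -99.3 120.2] yaw 84.32 zaxis [ 0.    -0.001 -1.   ] q [ 0.76  0.66 -0.87  1.8   0.61  0.97 -0.46] F [ 3.8 -3.7 -1.9] T [-1.08 -1.38  0.05] open 26.0 g 45.0
module top x range [ 25.2  28.5  35.4  79.4 110.6 112.3 113. ]
```

Request:
drive_tool(rows=[[-1,0,0,0,0.06],[-1,0,0,0,0],[-1,0,0,0,0]])

```text
t: 20.13
tcp_pos: [0.5774, -0.0994, 0.1202]
tool_rot: [0.757, 0.654, -0.0, 0.0]
ft_force: [3.8, -3.4, -1.0]
opening: 0.0261
grasp_force: 45.0
```

```bash
python3 g.py; python3 look.py c9 180 310 165 245
```

```text
t 20.13 tcp [577.4 -99.4 120.2] yaw 81.63 zaxis [ 0.    -0.001 -1.   ] q [ 0.76  0.66 -0.86  1.8   0.6   0.96 -0.5 ] F [ 3.8 -3.4 -1. ] T [-1.09 -1.37  0.04] open 26.1 g 45.0
module top x range [ 24.9  26.3  34.1  78.7 109.9 112.  112.4]
```

Request:
drive_tool(rows=[[-1,0,0,0,0.06],[-1,0,0,0,0],[-1,0,0,0,0]])

```text
t: 20.43
tcp_pos: [0.5774, -0.0994, 0.1202]
tool_rot: [0.772, 0.636, -0.0, 0.0]
ft_force: [4.4, -4.4, -1.0]
opening: 0.0259
grasp_force: 45.0
```

```bash
python3 g.py; python3 look.py c9 180 310 165 245
```

```text
t 20.43 tcp [577.4 -99.4 120.2] yaw 78.93 zaxis [ 0.    -0.001 -1.   ] q [ 0.75  0.65 -0.85  1.8   0.59  0.96 -0.54] F [ 4.4 -4.4 -1. ] T [-1.08 -1.43  0.04] open 25.9 g 45.0
module top x range [ 25.7  27.9  34.   79.1 109.9 111.8 112.5]
```

Request:
drive_tool(rows=[[-1,0,0,0,0.06],[-1,0,0,0,0],[-1,0,0,0,0]])

```text
t: 20.73
tcp_pos: [0.5774, -0.0995, 0.1202]
tool_rot: [0.787, 0.617, -0.0, 0.0]
ft_force: [4.9, -3.5, -1.2]
opening: 0.0255
grasp_force: 45.0
```

```bash
python3 g.py; python3 look.py c9 180 310 165 245
```

```text
t 20.73 tcp [577.4 -99.5 120.2] yaw 76.22 zaxis [ 0.    -0.001 -1.   ] q [ 0.74  0.65 -0.84  1.8   0.58  0.96 -0.58] F [ 4.9 -3.5 -1.2] T [-1.09 -1.38 -0.01] open 25.5 g 45.0
module top x range [ 26.2  27.8  34.6  78.5 109.8 111.7 112.1]
```

Request:
drive_tool(rows=[[-1,0,0,0,0.04],[-1,0,0,0,0],[-1,0,0,0,0]])

```text
t: 21.03
tcp_pos: [0.5774, -0.0995, 0.1202]
tool_rot: [0.796, 0.605, -0.0, 0.0]
ft_force: [3.8, -3.4, -0.7]
opening: 0.0258
grasp_force: 45.0
```

```bash
python3 g.py; python3 look.py c9 180 310 165 245
```

```text
t 21.03 tcp [577.4 -99.5 120.2] yaw 74.43 zaxis [ 0.    -0.001 -1.   ] q [ 0.74  0.65 -0.83  1.8   0.58  0.95 -0.61] F [ 3.8 -3.4 -0.7] T [-1.19 -1.33  0.07] open 25.8 g 45.0
module top x range [ 24.3  26.9  34.   78.6 109.3 111.3 112.3]
```

Request:
drive_tool(rows=[[-1,-0.0007,0.0012,0,0],[-1,0,0,0,-0.03],[-1,0,0,-0.006,0],[-1,0,0,-0.01,0],[-1,0,0,-0.02,0],[-1,0,0,-0.04,0],[-1,0,0,-0.06,0],[-1,0,0,-0.03,0],[-1,0,0,0,0]])

```text
t: 21.83
tcp_pos: [0.5798, -0.0976, 0.2077]
tool_rot: [0.789, 0.614, 0.002, 0.002]
ft_force: [0.9, -0.6, -1.5]
opening: 0.0259
grasp_force: 45.0
```

```bash
python3 g.py; python3 - <<'E'
from h import *
from workcell import cams
d=cams.get_image('scene')
cv2.imwrite('pics/d1.png',cv2.resize(d['image'][80:245,160:310,::-1],None,fx=3.6,fy=3.6,interpolation=cv2.INTER_CUBIC))
E
```

```text
t 21.83 tcp [579.8 -97.6 207.7] yaw 75.73 zaxis [ 0.006  0.    -1.   ] q [ 0.8   0.55 -0.91  1.74  0.48  1.09 -0.52] F [ 0.9 -0.6 -1.5] T [ 0.01 -0.13  0.01] open 25.9 g 45.0
```

View pics/d1.png

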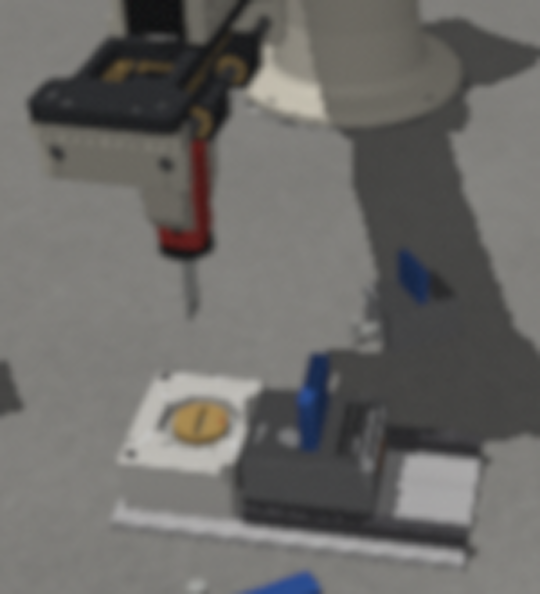

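```bash
python3 - <<'E'
from h import *
from workcell import cams
for n in('scene','top'):
    d=cams.get_image(n);P=cloud(d);H=hsv(d).astype(int)
    b=(abs(P[...,0]-.58)<.03)&(abs(P[...,1]+.1)<.03)&(abs(P[...,2]-.047)<.008)&(H[...,1]>80)&(H[...,0]>6)&(H[...,0]<34)
    print(n,b.sum())
    if b.sum()<40: continue
    c=P[b][:,:2].mean(0); r=np.hypot(P[...,0]-c[0],P[...,1]-c[1]); m=(r<.0115)
    V=d['image'].astype(float).mean(-1); w=np.clip(np.percentile(V[m],70)-V[m],0,None); w[w<8]=0
    Q=P[m][:,:2]-c; w/=w.sum(); mu=w@Q; C=(Q-mu).T@((Q-mu)*w[:,None]); e,v=np.linalg.eigh(C)
    print(c*1000,mu*1000,np.sqrt(e)*1000,'slot angle',np.degrees(np.arctan(v[1,1]/v[0,1])))
E
```

```text
scene 132
[579.19990664 -99.36168942] [5.92344755 0.30520955] [2.93999409 5.40623706] slot angle -50.22875217457034
top 0
```

Request:
drive_tool(rows=[[-1,-0.0666,-0.0116,0,0],[-1,-0.0666,-0.0116,0,0],[-1,-0.0666,-0.0116,0,0],[-1,-0.0666,-0.0116,0,0],[-1,-0.0666,-0.0116,0,0],[-1,-0.0666,-0.0116,0,0],[-1,0,0,0,-0.155],[-1,0,0,0,-0.155],[-1,0,0,0,-0.155],[-1,0,0,0,-0.155],[-1,0,0,0,-0.155],[-1,0,0,0,-0.155]])

```text
t: 22.98
tcp_pos: [0.4933, -0.2835, 0.2017]
tool_rot: [0.516, 0.856, 0.0, -0.002]
ft_force: [0.3, 0.8, -1.4]
opening: 0.026
grasp_force: 45.0
```

Request:
drive_tool(rows=[[-1,0,0,0,-0.043],[-1,0,0,0,0],[-1,0,0,0,0]])

```text
t: 23.23
tcp_pos: [0.4936, -0.2836, 0.202]
tool_rot: [0.505, 0.863, 0.0, -0.001]
ft_force: [0.7, 0.2, -0.8]
opening: 0.0258
grasp_force: 45.0
```

```bash
python3 g.py 496.7 -282.7 140; python3 - <<'E'
from h import *
from workcell import cams
import pickle
out=[]
for n in('top','scene'):
    d=cams.get_image(n)
    K=np.array([[d['fx'],0,d['cx']],[0,d['fy'],d['cy']],[0,0,1]])
    # rectified plan view at z=48 mm: up=+x world, left=+y ; 0.25 mm/px, around axis
    xs=.615-np.arange(300)*.00025; ys=-.062-np.arange(300)*.00025
    W=np.array([[x,y,.048] for x in xs for y in ys]); M=R.from_quat(d['orientation']).as_matrix().T
    uv,_=cv2.projectPoints(W,cv2.Rodrigues(M)[0],-M@d['xyz'],K,np.array(d['dist_coeffs']))
    uv=uv.reshape(300,300,2).astype(np.float32)
    out.append(cv2.remap(d['image'],uv[...,0],uv[...,1],cv2.INTER_CUBIC)[:,:,::-1])
    if n=='scene':
        P=cloud(d);near=(abs(P[...,0]-.5)<.06)&(abs(P[...,1]+.28)<.06);Z=P[...,2]
        for lo,hi in((.125,.14),(.14,.152),(.152,.166)):
            Q=P[near&(Z>lo)&(Z<hi)]
            if len(Q):print(lo,len(Q),np.round(Q.mean(0)*1000,1))
cv2.imwrite('pics/d2.png',np.hstack(out))
E
```

```text
t 23.23 tcp [ 493.6 -283.6  202. ] yaw 119.35 zaxis [-0.002  0.002 -1.   ] q [ 1.26  0.6  -1.08  1.78  0.58  1.13  0.51] F [ 0.7  0.2 -0.8] T [ 0.01 -0.09  0.01] open 25.8 g 45.0
shares [-0.0018  0.0064  0.1239]
0.125 18 [ 498.9 -282.5  133.1]
0.14 19 [ 497.  -283.2  146.1]
0.152 12 [ 497.8 -283.1  157. ]
```

View pics/d2.png

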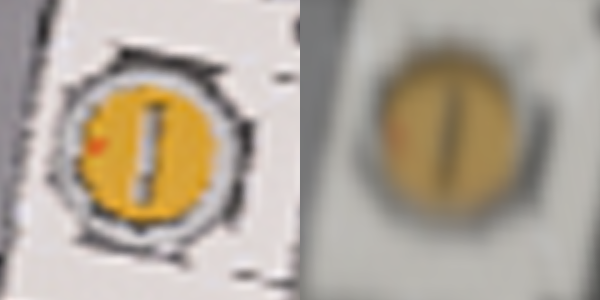

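The slot now lies square to the dock axis (about 1.55 rad), so the cam is locked. Now the driver goes back.

Request:
drive_tool(rows=[[-1,-0.0018,0.0064,0.02,0],[-1,0,0,0.05,0],[-1,0,0,0.05,0],[-1,0,0,0.02,0],[-1,0,0,0,0],[-1,0,0,0,0]])

```text
t: 23.83
tcp_pos: [0.4977, -0.2829, 0.133]
tool_rot: [0.504, 0.864, 0.0, -0.0]
ft_force: [0.0, -0.2, -0.1]
opening: 0.026
grasp_force: 45.0
```

```bash
python3 g.py 496.7 -282.7 84
```

```text
t 23.83 tcp [ 497.7 -282.9  133. ] yaw 119.44 zaxis [-0.001  0.001 -1.   ] q [ 1.2   0.68 -1.    1.82  0.67  1.02  0.44] F [ 0.  -0.2 -0.1] T [ 0.02 -0.19 -0.01] open 26.0 g 45.0
shares [ 0.0011 -0.0015  0.0979]
```

Request:
drive_tool(rows=[[-1,0.001,-0.0015,0,0],[-1,0,0,0.012,0],[-1,0,0,0.012,0],[-1,0,0,0.01,0],[-1,0,0,0,0]])

```text
t: 24.25
tcp_pos: [0.4959, -0.2833, 0.1152]
tool_rot: [0.505, 0.863, -0.0, -0.001]
ft_force: [0.6, -0.6, -1.6]
opening: 0.026
grasp_force: 45.0
```

Request:
drive_tool(rows=[[-1,0,0,0.02,0],[-1,0,0,0.02,0],[-1,0,0,0.016,0],[-1,0,0,0.004,0],[-1,0,0,0,0],[-1,0,0,0,0]])

```text
t: 24.75
tcp_pos: [0.4967, -0.283, 0.086]
tool_rot: [0.504, 0.864, 0.0, -0.0]
ft_force: [-0.3, -0.2, -1.3]
opening: 0.0259
grasp_force: 45.0
```

```bash
python3 g.py 496.7 -282.7 82.5
```

```text
t 24.75 tcp [ 496.7 -283.    86. ] yaw 119.43 zaxis [-0.     0.001 -1.   ] q [ 1.16  0.74 -0.94  1.85  0.74  0.95  0.4 ] F [-0.3 -0.2 -1.3] T [ 0.03 -0.14 -0.01] open 25.9 g 45.0
shares [0.0006 0.0002 0.0069]
```

Request:
drive_tool(rows=[[-1,0,0,0.004,0],[-1,0,0,0.003,0],[-1,0,0,0,0],[-1,0,0,0,0]])

```text
t: 25.08
tcp_pos: [0.4968, -0.2833, 0.0829]
tool_rot: [0.504, 0.863, -0.0, 0.0]
ft_force: [-0.2, -0.4, -0.2]
opening: 0.0261
grasp_force: 45.0
```

Request:
drive_tool(rows=[[-0.4,0,0,0,0],[-0.2,0,0,0,0],[0.1,0,0,0,0],[0.3,0,0,0,0],[0.3,0,0,0,0],[0.3,0,0,0,0],[0.3,0,0,0,0],[0.3,0,0,-0.02,0],[0.3,0,0,-0.05,0],[0.3,0,0,-0.08,0],[0.3,0,0,-0.08,0],[0.3,0,0,0,0]])

```text
t: 26.08
tcp_pos: [0.5014, -0.2837, 0.2059]
tool_rot: [0.504, 0.864, 0.0, 0.006]
ft_force: [2.2, 0.7, 0.1]
opening: 0.0599
grasp_force: 0.0
```

```bash
python3 g.py; python3 look.py e1 180 310 165 245; python3 - <<'E'
from h import *
import pickle
from workcell import cams
for n in('scene.pkl','now'):
    d=pickle.load(open(n,'rb')) if n!='now' else cams.get_image('scene')
    P=cloud(d);H=hsv(d).astype(int);Z=P[...,2]
    red=((H[...,0]<8)|(H[...,0]>172))&(H[...,1]>150)&(abs(P[...,0]-.5)<.06)&(abs(P[...,1]+.28)<.06)
    for lo,hi in((.055,.075),(.08,.1),(.104,.116)):
        Q=P[red&(Z>lo)&(Z<hi)];print(n,lo,len(Q),np.round(Q.mean(0)*1000,1))
    print(np.round(np.percentile(P[red][:,2],[2,98])*1000,1))
E
```

```text
t 26.08 tcp [ 501.4 -283.7  205.9] yaw 119.47 zaxis [ 0.01  -0.005 -1.   ] q [ 1.26  0.6  -1.08  1.77  0.59  1.12  0.5 ] F [2.2 0.7 0.1] T [ 0.01 -0.29 -0.  ] open 59.9 g 0.0
module top x range [ 24.3  28.9  34.4  78.9 109.7 111.4 112. ]
scene.pkl 0.055 63 [ 509.4 -278.7   65.4]
scene.pkl 0.08 65 [ 509.3 -278.8   90.3]
scene.pkl 0.104 70 [ 503.4 -281.2  109.5]
[ 57.9 111.8]
now 0.055 64 [ 510.  -277.8   65.7]
now 0.08 59 [ 510.4 -278.7   90.7]
now 0.104 71 [ 504.8 -281.   109.4]
[ 57.6 111.6]
```

```bash
python3 -c "
from workcell import env
print(env.sign_off())"
```

```text
the job is handed in; nothing more can be done
None
```

The job is handed in at about 26 s. The lamp module is drawn home, the cam is locked at about 1.55 rad (judged from the slot's angle in the camera images), and the screwdriver stands upright in its holder as it did at the start.

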